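Nest the kidney dish

TASK

Two of the white sample dishes are kidney-shaped: one stands on the black rubber mat, the other lies loose among the clutter. Turn the loose kidney dish so that its outline matches the one on the mat, and nest it fully home and level on top of it. Leave the dish on the mat, the oval dish and the rectangular tray where they stand.

Things in the scene. Friction and masses are not known exactly. Their poses are not given: they have to be found in the camera images.
- loose_dish: Loose kidney dish, white plastic, upright, 0.2 kg; 158 mm long (y), 81 wide, 50 high. Origin: underside, middle of the waist, whose outer faces are at x = +29 and -29 mm. +x: bulging long side; -x: hollow side; z up. Foot, lowest 20 mm, set in 9 mm all round; upright wall 3 mm thick from z 20 to the rim at 50; well floor at z 23. Grip from above across the waist, tips at most 25 mm below the rim.
- lower_dish: Dish to nest on: same shape, size, origin and axes, not fixed (0.3 kg), on a square black rubber mat 210 mm wide, 3 mm thick. A foot turned the same way drops into its mouth with 6 mm of play all round until the step above the foot rests on the rim: nested, the upper origin is 30 mm above this one and the x axes point the same way. Turned wrongly it perches on the rim.
- oval_dish: Bystander: a straight oval dish of the same plastic, 138 mm long (y), 58 mm wide (x), 50 mm high; origin at the centre of the underside. Does not fit; to be left alone.
- square_tray: Bystander: a rectangular white tray, 90 mm (x) by 110 mm (y), 35 mm high; origin at the centre of the underside. Does not fit; to be left alone.
There are look-alikes about, which are no part of the job. Leave any brown or pink look-alike of the loose_dish alone.

How it is judged:
By the outcome, as a careful person would: the job done as asked, in the order asked, and still so for the second after the job is handed in, with the robot touching nothing.
It also fails if it takes over 35 s, if anything falls off the work surface, if the arm or the gripper's body presses on something with over 40 N, if the wrist force passes 120 N, or if a joint passes its speed limit or range.

ROBOT

A 7-joint arm with a two-finger parallel gripper is mounted at the origin on the work surface. World frame = base frame: x ahead of the robot, y to its left, z up, the work surface at z = 0. Lengths are in m, angles in rad, forces in N, time in s.
With the tool pointing down it reaches from about 0.375 to 0.925 m from the base axis. Payload 3.1 kg.
Tool frame: the origin (TCP) lies on the centre line of the jaws, within the pads' length; the fingertips stand 8 mm ahead of it and the grasp point (between the pads) lies 11 mm behind it; z points along the fingers, y is the direction in which the jaws open and shut (so a half turn about z gives the same grasp; the last joint's range is limited). The gripper opens to 85 mm and grips with 20 to 120 N. Pads are 22 mm wide; open, the fingers measure 114 mm over their backs; the gripper's body (76 mm by 85 mm) begins 54 mm behind the grasp point. The pads swing forward as they close: fully open they stand 13 mm farther back than shut.
Start: joints at [1.084, 0.383, 0.044, 1.598, -0.018, 1.161, -0.05], TCP at [0.246, -0.601, 0.201] pointing down, gripper open.
Joint ranges: [-2.61, 2.61], [-0.41, 2.15], [-1.48, 1.57], [0, 2.5], [-1.57, 4.71], [0.05, 1.97], [-2.85, 2.85]. Speed limits (rad/s): [2.79, 2.79, 3.14, 3.14, 3.14, 3.14, 3.14].

INTERFACE

Orientations are given as a unit quaternion [x, y, z, w].
In Python, from plant import * gives the robot as it stands.
- The arm moves only by the tool apply_moves, never from a script. Its argument "moves" is a list of rows, each a list of 6 numbers: the shift along the world's x, y, z scaled (see below), then the turn, a rotation vector about the world's x, y, z scaled (see below). In form: [[dx, dy, dz, ax, ay, az], ...]. A call has 1 to 5 rows; each row shifts and turns the commanded pose from where the row before left it; what a row does not reach is not made up. The controller multiplies each number of a shift by 20 mm and each number of a turn by 0.12 rad. A row lasts 1/12 s, in which the tool goes at most 41.7 mm and 7.16 degrees, less where a joint would pass 70% of its speed; a pose out of reach is approached as far as the arm can. A call with a number of a shift or a turn outside -1 to 1 is refused whole. A call with a gripper value outside its range is refused whole. "gripper" is the opening, from -1 (shut) to 1 (fully open), set as the call begins (left out, the last holds). The fingers move at their own pace and stop on an object; "force" is the grip in N (left out, the last holds). Time passes only in rows, so rows that do not move let the fingers close. It gives the time, the measured TCP pose, the force and the opening at its end, in the units of the state.
- state(): the state, without advancing time (a new reading comes with each control period).
- capture(name): name is "scene" or "top" or "wrist"; returns (picture, depth): 384x512x3 uint8, blue, green, red; 384x512 float32, m along the optical axis (not along the pixel's ray), 0 where there is no reading.
- camera_info(name): a dict with "mtx" (3x3 intrinsics, pixels), "cam_to_world" (4x4, takes a point from camera to world coordinates); the wrist camera has in their place "mount" (4x4, takes a point from camera to tool coordinates, whose origin is the TCP and whose axes are the flange's). Camera axes: x right, y down, z forward; pixel columns grow to the right and rows downward; lengths in m; the calibration is good to about 2 mm. The wrist camera is an equidistant fisheye: a pixel r from the principal point sees the ray r / f radians off the axis. A picture is of the moment at which its call begins: read the wrist's pose just before it. camera_info takes no time and is no camera call.
- sign_off(): hands the job in, once; it reports no verdict.
The state is a dict: "clock": time; "joint_positions": joint angles; "joint_velocities": joint speeds; "joint_torque": joint torques, N m; "tcp_pos": TCP position; "tool_rot": TCP orientation; "contact_force": force on the tool from outside, world axes, zero at the start; "ft_torque": the same for the moment, N m; "gripper_width": finger opening in m.
Only numpy, scipy, OpenCV 4.12 (cv2) and the standard library are available. Lean on these libraries where they do the work, as an engineer would, in place of code of your own. Each camera call takes 0.05 s, during which the arm holds its last target.

## Working session

There is one attempt and no reset: what is moved stays moved. The work goes in short steps, Python scripts to look and compute and a tool call to move; the robot and the scene stay as the last step left them, time stands still between calls to the robot, and variables do not carry over. Pictures are saved under pics/ and viewed, and the job is handed in when it is done.

Besides the shell and the picture viewer there is one more tool, called after "Emit:" as name([rows], argument=value, ...), one row to a line, values as JSON. apply_moves: Moves the arm, as the interface text tells. Shifts and turns lie within -1 to 1; 1 stands for 20 mm of shift or 0.12 rad of turn. Its arguments: {"type":"object","properties":{"moves":{"type":"array","items":{"type":"array","items":{"type":"number"}}},"gripper":{"type":"number"},"force":{"type":"number"}},"required":["moves"]}

```bash
ls; mkdir -p pics
cat > h.py <<'E'
from plant import *
import numpy as np, cv2
E
python3 - <<'E'
from h import *
s=state(); print(s)
for n in ("scene","top","wrist"): print(n,camera_info(n))
a,d=capture("scene"); b,e=capture("top")
cv2.imwrite("pics/scene0.png",a);cv2.imwrite("pics/top0.png",b)
np.savez("c0.npz",a=a,d=d,b=b,e=e)
E
```

```text
pics
{'clock': 0.0, 'joint_positions': array([ 1.08419677,  0.38386275,  0.0438382 ,  1.59957694, -0.0179042 ,
        1.16121871, -0.04988225]), 'joint_velocities': array([-0.00038634, -0.00089208,  0.00086694,  0.00088741, -0.00119118,
       -0.00204128,  0.00235683]), 'joint_torque': array([-4.27687537e-04, -4.33462429e+01,  1.02419246e+00, -2.49516374e+01,
        1.05287565e-02,  1.14591591e-02,  2.35733063e-05]), 'tcp_pos': array([ 0.24599812, -0.60053665,  0.19966806]), 'tool_rot': array([ 9.81154047e-01,  1.93222538e-01, -3.27706736e-04, -1.29579394e-03]), 'contact_force': array([ 0.49710535, -0.22394382,  0.27731067]), 'ft_torque': array([-0.03499231, -0.02145267,  0.00998211]), 'gripper_width': 0.08517898552460934}
scene {'mtx': array([[440.70022379,   0.        , 252.9563846 ],
       [  0.        , 440.70022379, 189.84648614],
       [  0.        ,   0.        ,   1.        ]]), 'cam_to_world': array([[ 0.28902737,  0.74741472, -0.59819263,  1.29012285],
       [ 0.95716606, -0.23685337,  0.16653413, -0.1679707 ],
       [-0.01721388, -0.6207026 , -0.78385711,  1.0485734
[... 315 characters left out ...]
   [-0.99968884,  0.02235794,  0.0110609 ,  0.04564297],
       [-0.01357488, -0.11561702, -0.9932011 ,  1.49193423],
       [ 0.        ,  0.        ,  0.        ,  1.        ]])}
wrist {'mtx': array([[297.31863964,   0.        , 257.32613995],
       [  0.        , 297.31863964, 192.87549972],
       [  0.        ,   0.        ,   1.        ]]), 'mount': array([[ 3.52249754e-04, -9.58210016e-01, -2.86065451e-01,
         7.19540224e-02],
       [ 9.99999821e-01,  4.76150714e-04, -3.63562574e-04,
         1.07355283e-03],
       [ 4.84579569e-04, -2.86065271e-01,  9.58210011e-01,
        -1.72562349e-01],
       [ 0.00000000e+00,  0.00000000e+00,  0.00000000e+00,
         1.00000000e+00]])}
```

View pics/scene0.png

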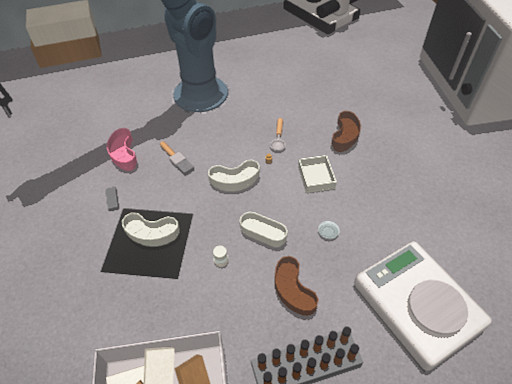

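View pics/top0.png

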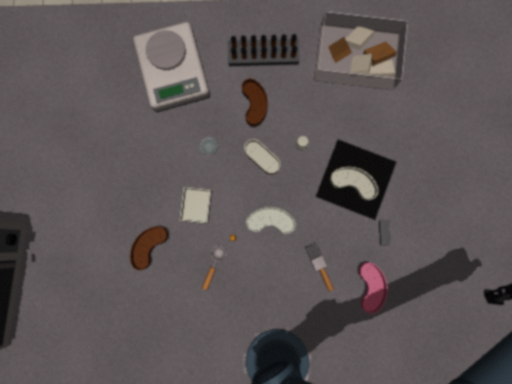

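```bash
cat >> h.py <<'E'
def rays(name,uv,pose=None):
    ci=camera_info(name);K=ci["mtx"];uv=np.asarray(uv,float).reshape(-1,2)
    q=(uv-K[:2,2])/[K[0,0],K[1,1]]
    if name=="wrist":
        r=np.linalg.norm(q,axis=1)+1e-12
        d=np.c_[q*(np.sin(r)/r)[:,None],np.cos(r)]
        from scipy.spatial.transform import Rotation as R
        T=np.eye(4);T[:3,:3]=R.from_quat(pose["tool_rot"]).as_matrix();T[:3,3]=pose["tcp_pos"]
        M=T@ci["mount"]
    else:
        d=np.c_[q,np.ones(len(q))];M=ci["cam_to_world"]
    return M[:3,3],d@M[:3,:3].T
def onplane(name,uv,z,pose=None):
    o,d=rays(name,uv,pose); return o+d*((z-o[2])/d[:,2])[:,None]
def kidney(P):
    """P Nx2 world outline -> waist origin, yaw of +x, L, W"""
    P=P.astype(np.float32); (c,sz,a)=cv2.minAreaRect(P*1000)
    bx=cv2.boxPoints((c,sz,a)); e0=bx[1]-bx[0];e1=bx[2]-bx[1]
    l=e0 if np.linalg.norm(e0)>np.linalg.norm(e1) else e1
    y=l/np.linalg.norm(l);x=np.array([y[1],-y[0]])
    c=np.array(c);Q=P*1000-c
    t=Q@y;s=Q@x
    m=abs(t)<8
    hi=np.median(s[m&(s>0)]) if (m&(s>0)).any() else 0
    lo=np.median(s[m&(s<=0)]) if (m&(s<=0)).any() else 0
    S=s.max();
    # hollow side is the one where mid outline is far from box edge
    gp=s.max()-s[m].max();gn=s[m].min()-s.min()
    mid=(s[m].max()+s[m].min())/2
    o=c+x*mid
    if gp>gn: x=-x
    return o/1000,np.arctan2(x[1],x[0]),max(sz),min(sz),s[m].max()-s[m].min(),gp,gn
E
python3 - <<'E'
from h import *
z=np.load("c0.npz")
for n,im,dep,pts in (("top",z["b"],z["e"],((271,220),(355,181))),("scene",z["a"],z["d"],((234,178),(152,232)))):
    hsv=cv2.cvtColor(im,cv2.COLOR_BGR2HSV)
    m=((hsv[...,2]>125)&(hsv[...,1]<70)).astype(np.uint8)
    cs,_=cv2.findContours(m,cv2.RETR_EXTERNAL,cv2.CHAIN_APPROX_NONE)
    for p,h in zip(pts,(.05,.053)):
        c=max((c for c in cs if abs(c.reshape(-1,2).mean(0)-p).max()<15),key=len)
        c=cv2.drawContours(np.zeros_like(m),[c],-1,1,-1)
        # depth cloud: rim pixels
        v,u=np.nonzero(cv2.dilate(c,np.ones((3,3))))
        o,d=rays(n,np.c_[u,v]); P=o+d*dep[v,u][:,None]
        print(n,p,"z pct",np.percentile(P[:,2],[5,50,90,97]).round(3))
        k=P[(P[:,2]>h-.012)&(P[:,2]<h+.01)]
        print(len(k),kidney(k[:,:2]))
        v,u=np.nonzero(c); print("mask",kidney(onplane(n,np.c_[u,v],h)[:,:2]))
b=z["b"][120:260,220:420];cv2.imwrite("pics/crop0.png",cv2.resize(b,None,fx=4,fy=4,interpolation=2))
E
```

```text
top (271, 220) z pct [-0.001  0.023  0.047  0.052]
138 (array([0.45689572, 0.00473347]), np.float32(-0.08685658), 153.85540771484375, 77.81668090820312, np.float64(55.17196718747903), np.float64(0.24651717618064595), np.float64(22.39818859164643))
mask (array([0.45678032, 0.00786742]), np.float32(-0.0876447), 154.01638793945312, 79.07530212402344, np.float64(55.18775438198584), np.float64(1.9417013366688565), np.float64(21.94584502645526))
top (355, 181) z pct [0.021 0.027 0.049 0.055]
123 (array([ 0.57568673, -0.26804337]), np.float32(-0.45012584), 145.06423950195312, 77.29814910888672, np.float64(56.64622870698804), np.float64(0.0), np.float64(20.651938148962472))
mask (array([ 0.57346558, -0.26664216]), np.float32(-0.43456653), 146.1341094970703, 69.27633666992188, np.float64(47.96172697507336), np.float64(0.0), np.float64(21.314616659078638))Traceback (most recent call last):
  File "<stdin>", line 8, in <module>
ValueError: max() iterable argument is empty
```

Emit:
apply_moves([
  [0.92,0.98,0,0,0,0.36],
  [0.92,0.98,0,0,0,0.36],
  [0.92,0.98,0,0,0,0.36],
  [0.92,0.98,0,0,0,0.36],
  [0.92,0.98,0,0,0,0.36],
])

```text
clock: 0.52
tcp_pos: [0.3387, -0.5021, 0.2004]
tool_rot: [0.954, 0.299, -0.0, -0.001]
contact_force: [0.6, -0.4, 0.8]
gripper_width: 0.0853
```

Emit:
apply_moves([
  [0.92,0.98,0,0,0,0.36],
  [0.92,0.98,0,0,0,0.36],
  [0.92,0.98,0,0,0,0.36],
  [0.92,0.98,0,0,0,0.36],
  [0.92,0.98,0,0,0,0.36],
])

```text
clock: 0.93
tcp_pos: [0.4307, -0.4041, 0.2005]
tool_rot: [0.917, 0.4, -0.0, -0.001]
contact_force: [0.4, 0.7, -0.4]
gripper_width: 0.085
```

Emit:
apply_moves([
  [0.92,0.98,0,0,0,0.36],
  [0.92,0.98,0,0,0,0.36],
  [0.92,0.98,0,0,0,0.36],
  [0.92,0.98,0,0,0,0.36],
  [0.92,0.98,0,0,0,0.36],
])

```text
clock: 1.35
tcp_pos: [0.5226, -0.3062, 0.2004]
tool_rot: [0.868, 0.496, -0.0, -0.001]
contact_force: [0.7, -0.7, 0.5]
gripper_width: 0.0854
```

Emit:
apply_moves([
  [0.92,0.98,0,0,0,0.36],
  [0.92,0.98,0,0,0,0.36],
  [0,0,0,0,0,0],
])

```text
clock: 1.6
tcp_pos: [0.5638, -0.2599, 0.2007]
tool_rot: [0.843, 0.538, 0.003, -0.002]
contact_force: [0.8, 1.9, 0.0]
gripper_width: 0.0855
```

Run:
```python
from h import *
s=state(); w,d=capture("wrist"); cv2.imwrite("pics/w1.png",w)
np.savez("c1.npz",w=w,d=d,tcp_pos=s["tcp_pos"],tool_rot=s["tool_rot"])
print(s["clock"],s["tcp_pos"],s["tool_rot"])
```

```text
1.6 [ 0.56377723 -0.2599238   0.200668  ] [ 0.8432519   0.53751003  0.00262102 -0.00152666]
```

View pics/w1.png

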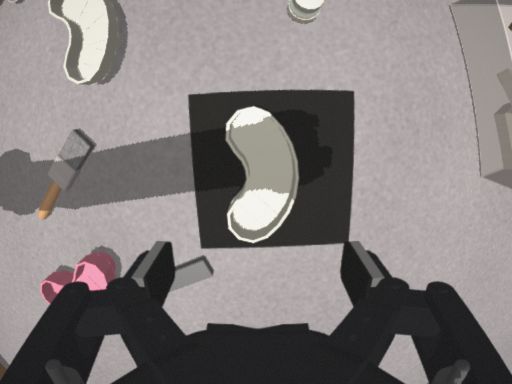

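The wrist view shows the lower dish on the mat, centred near (262,175), hollow toward the left of the picture. Part of the loose dish is at (90,30).

```bash
cat >> h.py <<'E'
def fitw(w,d,s,p,h,vmin,box):
    hsv=cv2.cvtColor(w,cv2.COLOR_BGR2HSV)
    m=((hsv[...,2]>vmin)).astype(np.uint8)
    x0,x1,y0,y1=box; k=np.zeros_like(m);k[y0:y1,x0:x1]=m[y0:y1,x0:x1]
    cs,_=cv2.findContours(k,cv2.RETR_EXTERNAL,cv2.CHAIN_APPROX_NONE)
    c=max((c for c in cs if cv2.pointPolygonTest(c,p,True)>-30),key=cv2.contourArea)
    f=cv2.drawContours(np.zeros_like(m),[c],-1,1,-1)
    v,u=np.nonzero(f); print("mask",[np.round(q,4) for q in kidney(onplane("wrist",np.c_[u,v],h,s)[:,:2])])
    v,u=np.nonzero(cv2.dilate(f,np.ones((5,5))))
    o,dd=rays("wrist",np.c_[u,v],s)
    # depth along optical axis
    ci=camera_info("wrist");q=(np.c_[u,v]-ci["mtx"][:2,2])/ci["mtx"][0,0];r=np.linalg.norm(q,axis=1)
    P=o+dd*(d[v,u]/np.cos(r))[:,None]
    ok=(P[:,2]>h-.012)&(P[:,2]<h+.01)
    print("z95",np.percentile(P[:,2],[5,95]),"depth",ok.sum(),[np.round(q,4) for q in kidney(P[ok][:,:2])])
    return c
E
python3 - <<'E'
from h import *
z=np.load("c1.npz");w=z["w"]
for vm in (60,80,100):
    c=fitw(w,z["d"],z,(262,175),.053,vm,(192,350,100,238+8))
o=w.copy();cv2.drawContours(o,[c],-1,(0,0,255),1);cv2.imwrite("pics/w1c.png",cv2.resize(o[80:260,180:370],None,fx=3,fy=3,interpolation=0))
E
```

```text
mask [array([ 0.5754, -0.2718]), np.float32(-0.4499), np.float64(159.6425), np.float64(81.2983), np.float64(60.4368), np.float64(0.0), np.float64(20.8615)]
z95 [0.00243053 0.05290182] depth 1379 [array([ 0.5762, -0.2725]), np.float32(-0.4361), np.float64(156.3964), np.float64(80.5732), np.float64(58.1902), np.float64(0.0), np.float64(22.383)]
mask [array([ 0.5751, -0.2722]), np.float32(-0.449), np.float64(158.5553), np.float64(81.0842), np.float64(60.2648), np.float64(0.0), np.float64(20.8194)]
z95 [0.00248444 0.05291727] depth 1379 [array([ 0.5762, -0.2725]), np.float32(-0.4361), np.float64(156.3964), np.float64(80.5732), np.float64(58.1902), np.float64(0.0), np.float64(22.383)]
mask [array([ 0.5751, -0.2722]), np.float32(-0.4504), np.float64(158.5366), np.float64(80.0008), np.float64(60.1979), np.float64(0.0), np.float64(19.8029)]
z95 [0.0025444  0.05292429] depth 1379 [array([ 0.5762, -0.2725]), np.float32(-0.4361), np.float64(156.3964), np.float64(80.5732), np.float64(58.1902), np.float64(0.0), np.float64(22.383)]
```

View pics/w1c.png

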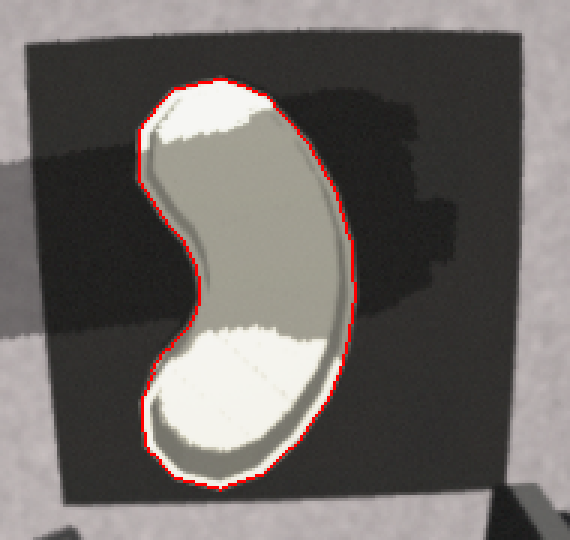

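Emit:
apply_moves([
  [-0.41,0.97,0,0,0,0.21],
  [-0.41,0.97,0,0,0,0.21],
  [-0.41,0.97,0,0,0,0.21],
  [-0.41,0.97,0,0,0,0.21],
  [-0.41,0.97,0,0,0,0.21],
])

```text
clock: 2.07
tcp_pos: [0.5166, -0.1718, 0.2005]
tool_rot: [0.812, 0.584, -0.001, -0.0]
contact_force: [-0.4, 0.5, 1.3]
gripper_width: 0.0855
```

Emit:
apply_moves([
  [-0.41,0.97,0,0,0,0.21],
  [-0.41,0.97,0,0,0,0.21],
  [-0.41,0.97,0,0,0,0.21],
  [-0.41,0.97,0,0,0,0.21],
  [-0.41,0.97,0,0,0,0.21],
])

```text
clock: 2.48
tcp_pos: [0.4759, -0.0746, 0.2007]
tool_rot: [0.773, 0.634, -0.001, -0.0]
contact_force: [-0.9, 0.3, 0.4]
gripper_width: 0.0852
```

Emit:
apply_moves([
  [-0.41,0.97,0,0,0,0.21],
  [-0.41,0.97,0,0,0,0.21],
  [-0.41,0.97,0,0,0,0.21],
  [-0.41,0.97,0,0,0,0.21],
])

```text
clock: 2.82
tcp_pos: [0.4435, 0.0049, 0.201]
tool_rot: [0.739, 0.674, -0.0, 0.0]
contact_force: [0.5, -0.4, 0.2]
gripper_width: 0.0853
```

Emit:
apply_moves([
  [0,0,0,0,0,0],
  [0,0,0,0,0,0],
  [0,0,0,0,0,0],
])

```text
clock: 3.07
tcp_pos: [0.4445, 0.0033, 0.2012]
tool_rot: [0.74, 0.673, -0.0, 0.0]
contact_force: [-0.1, -0.2, 0.1]
gripper_width: 0.0853
```

Run:
```python
from h import *
s=state(); w,d=capture("wrist"); cv2.imwrite("pics/w2.png",w)
np.savez("c2.npz",w=w,d=d,tcp_pos=s["tcp_pos"],tool_rot=s["tool_rot"])
print(s["clock"],s["tcp_pos"],s["tool_rot"])
```

```text
3.0667 [0.44452614 0.0032778  0.20121254] [ 7.39626669e-01  6.73017242e-01 -2.54662414e-05  4.27391494e-04]
```

View pics/w2.png

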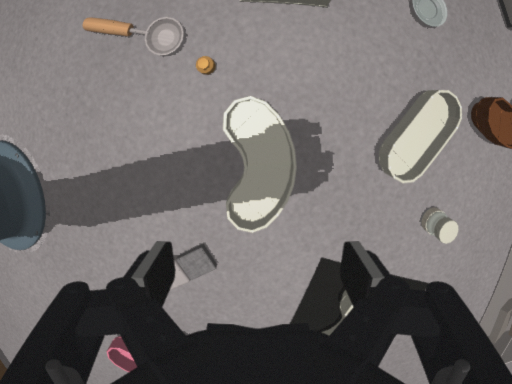

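Candidates here are the white kidney at (262,165), with its hollow on the left, and the straight oval at (423,137). In the top view there is also the tray (196,205), the brown kidneys (150,247) and (255,102), and the pink one (373,287). Only the white kidney off the mat fits the description. I'll confirm it in a crop.

Run:
```python
from h import *
z=np.load("c2.npz");w=z["w"]
hsv=cv2.cvtColor(w,cv2.COLOR_BGR2HSV)
P=[(265,150),(250,115),(231,160),(220,100),(310,150)]
print([(p,hsv[p[1],p[0]]) for p in P])
# depth outline (rim)
v,u=np.mgrid[90:238,215:305].reshape(2,-1)
o,dd=rays("wrist",np.c_[u,v],z)
ci=camera_info("wrist");q=(np.c_[u,v]-ci["mtx"][:2,2])/ci["mtx"][0,0];r=np.linalg.norm(q,axis=1)
X=o+dd*(z["d"][v,u]/np.cos(r))[:,None]
ok=(X[:,2]>.04)&(X[:,2]<.06)
print(ok.sum(),np.percentile(X[ok][:,2],[50,95]),[np.round(a,4) for a in kidney(X[ok][:,:2])])
f=np.zeros(w.shape[:2],np.uint8);f[v,u]=(ok).astype(np.uint8)
# colour: dish is yellowish-white vs purple-grey surface: r,g minus b
m=((w[...,1].astype(int)-w[...,0])>2).astype(np.uint8)|(hsv[...,2]>200)
k=np.zeros_like(m,np.uint8);k[90:238,215:305]=m[90:238,215:305]
k=cv2.morphologyEx(k,cv2.MORPH_OPEN,np.ones((2,2)))
cs,_=cv2.findContours(k,cv2.RETR_EXTERNAL,cv2.CHAIN_APPROX_NONE)
c=max(cs,key=cv2.contourArea)
g=cv2.drawContours(np.zeros_like(k),[c],-1,1,-1);b,a=np.nonzero(g)
print([np.round(a,4) for a in kidney(onplane("wrist",np.c_[a,b],.05,z)[:,:2])])
ov=w.copy();cv2.drawContours(ov,[c],-1,(0,0,255),1)
ov2=w.copy();ov2[f>0]=(0,255,0)
cv2.imwrite("pics/w2c.png",cv2.resize(np.hstack([ov[80:245,200:320],ov2[80:245,200:320]]),None,fx=3,fy=3,interpolation=0))
```

```text
[((265, 150), array([ 25,  24, 130], dtype=uint8)), ((250, 115), array([ 33,  12, 231], dtype=uint8)), ((231, 160), array([ 0, 14, 89], dtype=uint8)), ((220, 100), array([  0,  10, 149], dtype=uint8)), ((310, 150), array([ 0,  9, 89], dtype=uint8))]
1284 [0.04937315 0.05080007] [array([0.4584, 0.0068]), np.float32(-0.0996), np.float64(156.3952), np.float64(80.0726), np.float64(59.2909), np.float64(0.0), np.float64(20.7817)]
[array([0.4587, 0.0059]), np.float32(-0.0761), np.float64(157.1725), np.float64(80.9888), np.float64(60.5371), np.float64(0.0), np.float64(20.4517)]
```

View pics/w2c.png

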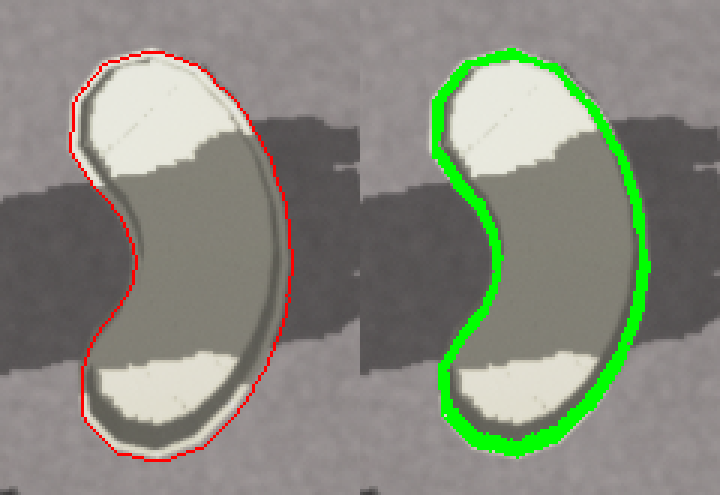

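The crop confirms the white kidney: 157 x 81 mm, rim at 50 mm, origin near (0.4585, 0.006), yaw about -0.09. I'll descend onto the waist.

Emit:
apply_moves([
  [0.35,0.06,-0.9,0,0,0],
  [0.35,0.08,-0.9,0,0,0],
  [0,0,-0.9,0,0,0],
  [0,0,-0.9,0,0,0],
  [0,0,-0.9,0,0,0],
])

```text
clock: 3.53
tcp_pos: [0.459, 0.0049, 0.1102]
tool_rot: [0.741, 0.672, 0.0, 0.0]
contact_force: [0.0, 0.4, -0.9]
gripper_width: 0.0851
```

Emit:
apply_moves([
  [0,0,-0.9,0,0,0],
  [0,0,-0.9,0,0,0],
  [0,0,-0.9,0,0,0],
  [0,0,-0.9,0,0,0],
  [0,0,0,0,0,0],
])

```text
clock: 3.95
tcp_pos: [0.4554, 0.0048, 0.0358]
tool_rot: [0.741, 0.672, -0.003, -0.003]
contact_force: [-1.1, -0.9, -1.2]
gripper_width: 0.0854
```

Run:
```python
from h import *
s=state(); w,d=capture("wrist"); cv2.imwrite("pics/w3.png",w)
print(s["clock"],s["tcp_pos"],s["tool_rot"],s["contact_force"])
```

```text
3.95 [0.45536626 0.00481772 0.03576181] [ 0.74055876  0.67198146 -0.0026327  -0.00258818] [-1.10839032 -0.93673668 -1.16852261]
```

View pics/w3.png

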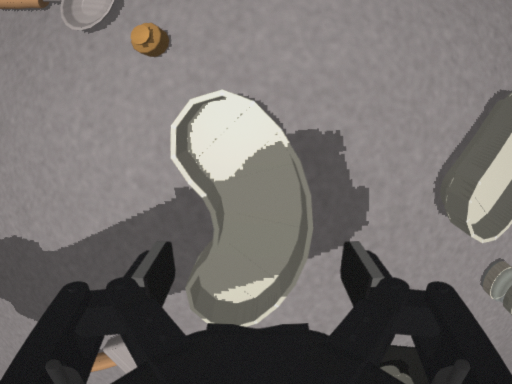

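The dish sits between the open fingers, with its waist near (263,235) and the tips near (165,250) and (350,250). I'm closing now.

Emit:
apply_moves([
  [0,0,0,0,0,0],
  [0,0,0,0,0,0],
  [0,0,0,0,0,0],
  [0,0,0,0,0,0],
  [0,0,0,0,0,0],
], gripper=-1, force=40)

```text
clock: 4.42
tcp_pos: [0.4592, 0.0061, 0.0399]
tool_rot: [0.74, 0.673, 0.001, 0.001]
contact_force: [-0.1, 1.1, 0.5]
gripper_width: 0.0257
```

Emit:
apply_moves([
  [0,0,0,0,0,0],
  [0,0,0,0,0,0],
  [0,0,0,0,0,0],
])

```text
clock: 4.67
tcp_pos: [0.4585, 0.0061, 0.0392]
tool_rot: [0.74, 0.673, 0.0, 0.0]
contact_force: [-0.3, -1.1, 0.4]
gripper_width: -0.0
```

Run:
```python
from h import *
s=state(); w,d=capture("wrist"); cv2.imwrite("pics/w4.png",w)
a,_=capture("scene");cv2.imwrite("pics/s4.png",a)
np.savez("c4.npz",w=w,d=d,tcp_pos=s["tcp_pos"],tool_rot=s["tool_rot"])
print(s["clock"],s["tcp_pos"],s["tool_rot"],s["gripper_width"])
```

```text
4.6667 [0.45846902 0.00610384 0.03920268] [7.39779348e-01 6.72849538e-01 5.88024048e-05 1.05420557e-04] -2.9315936438993256e-05
```

View pics/w4.png

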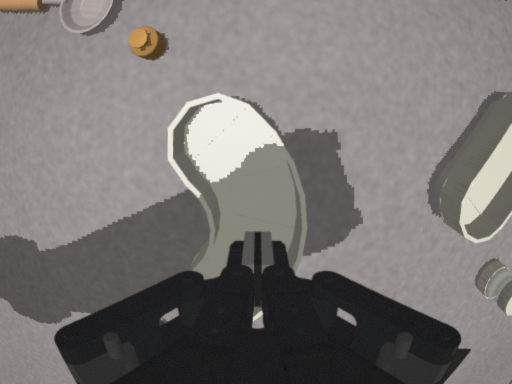

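View pics/s4.png

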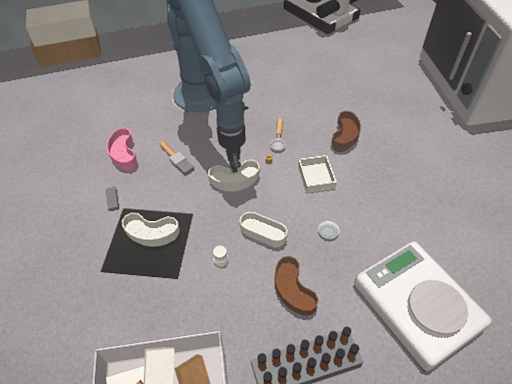

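Run:
```python
from h import *
z=np.load("c4.npz")
def pt(u,v):
    o,dd=rays("wrist",[(u,v)],z);ci=camera_info("wrist");q=(np.array([u,v])-ci["mtx"][:2,2])/ci["mtx"][0,0]
    return (o+dd*(z["d"][v,u]/np.cos(np.linalg.norm(q))))[0].round(4)
for p in [(250,236),(264,236),(250,250),(266,250),(250,262),(240,250),(230,200),(230,130),(207,215),(300,190),(303,220),(240,280),(197,265),(298,262)]: print(p,pt(*p),z["d"][p[1],p[0]])
w=z["w"];cv2.imwrite("pics/w4c.png",cv2.resize(w[180:340,160:350],None,fx=4,fy=3.7,interpolation=2))
```

```text
(250, 236) [0.4558 0.0166 0.0801] 0.14364111
(264, 236) [0.4625 0.016  0.0801] 0.14364079
(250, 250) [0.4561 0.0164 0.0945] 0.12989952
(266, 250) [0.4631 0.0159 0.0948] 0.12956502
(250, 262) [0.4563 0.0161 0.1047] 0.12018326
(240, 250) [0.4507 0.0124 0.0859] 0.13943842
(230, 200) [0.4409 0.0177 0.0223] 0.199157
(230, 130) [0.4463 0.0642 0.0221] 0.1859692
(207, 215) [0.4298 0.0185 0.0501] 0.17255695
(300, 190) [0.485  0.0284 0.0492] 0.1690643
(303, 220) [0.4859 0.0095 0.0486] 0.17495778
(240, 280) [0.453  0.0172 0.1195] 0.10580217
(197, 265) [ 0.4179 -0.0147  0.0501] 0.18233058
(298, 262) [ 0.4816 -0.0181  0.0501] 0.18145503
```

View pics/w4c.png

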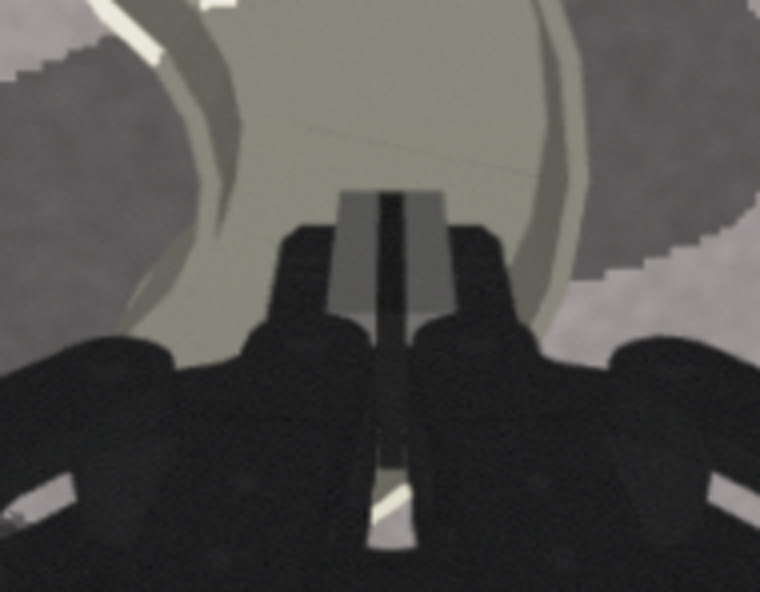

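The fingers closed above the dish. The depth image puts the visible tip edge at z≈0.080, although the TCP reads 0.039, so the tips seem to stand about 41 mm behind where the description puts them. I'll check this with the scene camera before going lower.

Run:
```python
from h import *
a,d=capture("scene")
v,u=np.mgrid[100:200,190:280].reshape(2,-1)
o,dd=rays("scene",np.c_[u,v]);P=o+dd*d[v,u][:,None]
dark=a[v,u].max(1)<70
near=(np.hypot(P[:,0]-.4585,P[:,1]-.006)<.03)&(P[:,2]>.03)&dark
print(near.sum(),np.sort(P[near][:,2])[:12].round(3))
Q=P[near];i=np.argsort(Q[:,2])[:5];print(Q[i].round(3),np.c_[u,v][near][i])
cv2.imwrite("pics/s5c.png",cv2.resize(a[90:205,180:290],None,fx=6,fy=5,interpolation=2))
```

```text
92 [0.08  0.081 0.082 0.083 0.083 0.085 0.088 0.088 0.09  0.091 0.092 0.092]
[[0.469 0.008 0.08 ]
 [0.47  0.011 0.081]
 [0.469 0.005 0.082]
 [0.469 0.002 0.083]
 [0.466 0.006 0.083]] [[235 171]
 [236 171]
 [234 171]
 [233 171]
 [234 170]]
```

View pics/s5c.png

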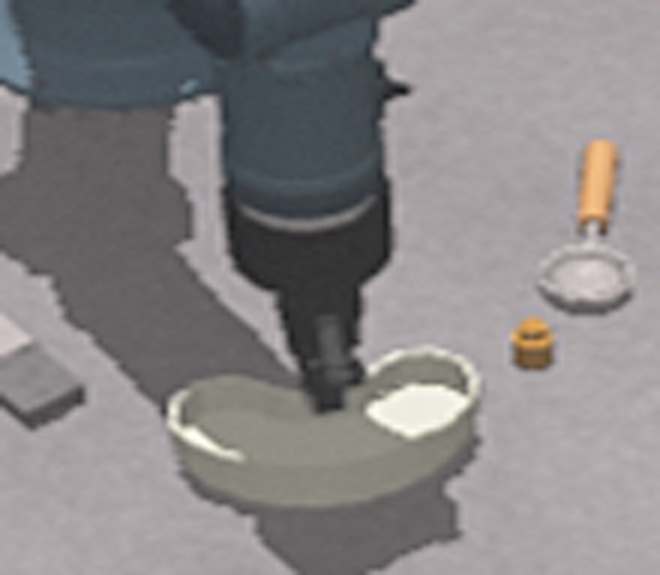

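Both cameras agree: the shut tips are at z≈0.080, so tip = TCP + 0.040. Next I'll open and measure the open tips.

Emit:
apply_moves([
  [0,0,0,0,0,0],
  [0,0,0,0,0,0],
  [0,0,0,0,0,0],
  [0,0,0,0,0,0],
  [0,0,0,0,0,0],
], gripper=1)

```text
clock: 5.23
tcp_pos: [0.4584, 0.0061, 0.039]
tool_rot: [0.74, 0.673, -0.0, -0.0]
contact_force: [-0.6, -0.8, 0.8]
gripper_width: 0.0605
```

Emit:
apply_moves([
  [0,0,0,0,0,0],
  [0,0,0,0,0,0],
  [0,0,-0.4,0,0,0],
  [0,0,-0.4,0,0,0],
  [0,0,0,0,0,0],
])

```text
clock: 5.65
tcp_pos: [0.4566, 0.006, 0.0212]
tool_rot: [0.74, 0.673, -0.001, -0.001]
contact_force: [-0.8, -0.6, -0.0]
gripper_width: 0.0856
```

Run:
```python
from h import *
s=state(); w,d=capture("wrist"); z=s
print(s["clock"],s["tcp_pos"],s["gripper_width"],s["contact_force"])
v,u=np.mgrid[225:300,140:380].reshape(2,-1)
o,dd=rays("wrist",np.c_[u,v],z);ci=camera_info("wrist");q=(np.c_[u,v]-ci["mtx"][:2,2])/ci["mtx"][0,0]
P=o+dd*(d[v,u]/np.cos(np.linalg.norm(q,axis=1)))[:,None]
dark=w[v,u].max(1)<110
for side in (-1,1):
    k=dark&(side*(u-257)>60)&(P[:,2]>.055)&(P[:,2]<.13)
    Q=P[k];i=np.argsort(Q[:,2])[:200:25];print(Q[i].round(4),np.c_[u,v][k][i].tolist())
cv2.imwrite("pics/w6.png",w)
np.savez("c6.npz",w=w,d=d,tcp_pos=s["tcp_pos"],tool_rot=s["tool_rot"])
# dish waist rim points by depth
v,u=np.mgrid[80:330,150:330].reshape(2,-1)
o,dd=rays("wrist",np.c_[u,v],z);q=(np.c_[u,v]-ci["mtx"][:2,2])/ci["mtx"][0,0]
P=o+dd*(d[v,u]/np.cos(np.linalg.norm(q,axis=1)))[:,None]
k=P[(P[:,2]>.045)&(P[:,2]<.053)];print(len(k),kidney(k[:,:2]))
```

```text
5.65 [0.45660573 0.00599314 0.02121829] 0.08557782275791184 [-0.83950638 -0.56850318 -0.02086431]
[[ 0.414   0.0127  0.0642]
 [ 0.4131  0.0014  0.066 ]
 [ 0.4143  0.0098  0.0673]
 [ 0.4142  0.0108  0.0683]
 [ 0.4147  0.0119  0.0692]
 [ 0.4132 -0.0005  0.0699]
 [ 0.4143  0.0131  0.0704]
 [ 0.4147  0.0167  0.071 ]] [[172, 250], [174, 271], [172, 258], [171, 257], [171, 256], [173, 278], [169, 255], [168, 249]]
[[ 0.4994 -0.0031  0.0626]
 [ 0.4982 -0.0085  0.0657]
 [ 0.4991  0.005   0.0667]
 [ 0.499   0.0016  0.0677]
 [ 0.4992  0.0037  0.0686]
 [ 0.4998  0.0117  0.0692]
 [ 0.4999  0.0043  0.0698]
 [ 0.5117  0.0057  0.0703]] [[341, 262], [340, 274], [343, 252], [343, 259], [344, 256], [346, 242], [346, 256], [369, 251]]
4112 (array([0.45826518, 0.01200753]), np.float32(-0.09163191), 147.57566833496094, 80.62369537353516, np.float64(60.57821926506162), np.float64(0.0), np.float64(20.0454758901148))
```

View pics/w6.png

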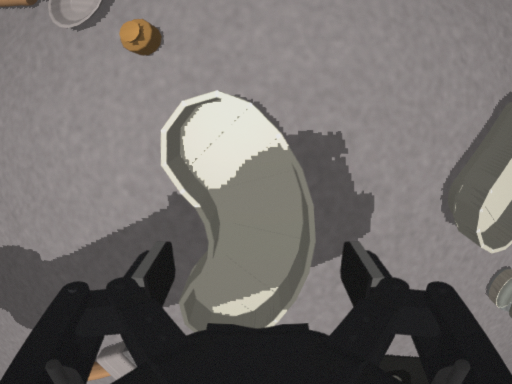

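Emit:
apply_moves([
  [0,0,-0.48,0,0,0],
  [0,0,-0.48,0,0,0],
  [0,0,-0.48,0,0,0],
  [0,0,-0.48,0,0,0],
  [0,0,0,0,0,0],
])

```text
clock: 6.12
tcp_pos: [0.4561, 0.0061, -0.0177]
tool_rot: [0.74, 0.673, -0.002, -0.002]
contact_force: [0.3, 0.2, -0.4]
gripper_width: 0.0858
```

Emit:
apply_moves([
  [0,0,0,0,0,0],
  [0,0,0,0,0,0],
  [0,0,0,0,0,0],
  [0,0,0,0,0,0],
], gripper=-1, force=40)

```text
clock: 6.45
tcp_pos: [0.4592, 0.0062, -0.0148]
tool_rot: [0.74, 0.673, 0.001, 0.001]
contact_force: [1.0, 0.4, -0.1]
gripper_width: 0.0587
```

Emit:
apply_moves([
  [0,0,0,0,0,0],
  [0,0,0,0,0,0],
])

```text
clock: 6.62
tcp_pos: [0.4593, 0.0062, -0.0148]
tool_rot: [0.74, 0.673, 0.001, 0.001]
contact_force: [-0.3, 0.0, 1.3]
gripper_width: 0.0589
```

Emit:
apply_moves([
  [0,0,0.5,0,0,0],
  [0,0,1,0,0,0],
  [0,0,1,0,0,0],
  [0,0,1,0,0,0],
  [0,0,1,0,0,0],
])

```text
clock: 7.03
tcp_pos: [0.4574, 0.0061, 0.0757]
tool_rot: [0.74, 0.673, -0.001, -0.0]
contact_force: [0.3, -0.5, -1.6]
gripper_width: 0.0589
```

Emit:
apply_moves([
  [0,0,1,0,0,0],
  [0,0,0,0,0,0],
  [0,0,0,0,0,0],
])

```text
clock: 7.28
tcp_pos: [0.4591, 0.006, 0.0959]
tool_rot: [0.74, 0.673, 0.001, 0.001]
contact_force: [0.5, 0.3, -1.3]
gripper_width: 0.0593
```

Run:
```python
from h import *
s=state(); w,d=capture("wrist"); a,e=capture("scene")
print(s["clock"],s["tcp_pos"],s["tool_rot"],s["gripper_width"],s["contact_force"])
np.savez("c7.npz",w=w,d=d,a=a,e=e,tcp_pos=s["tcp_pos"],tool_rot=s["tool_rot"])
cv2.imwrite("pics/w7.png",w);cv2.imwrite("pics/s7.png",a)
v,u=np.mgrid[60:330,120:340].reshape(2,-1);ci=camera_info("wrist")
o,dd=rays("wrist",np.c_[u,v],s);q=(np.c_[u,v]-ci["mtx"][:2,2])/ci["mtx"][0,0]
P=o+dd*(d[v,u]/np.cos(np.linalg.norm(q,axis=1)))[:,None]
k=P[(P[:,2]>.145)&(P[:,2]<.175)&(w[v,u].max(1)>90)]
print(len(k),np.percentile(k[:,2],[5,50,95]),kidney(k[:,:2]))
A=np.c_[k[:,:2],np.ones(len(k))];print(np.linalg.lstsq(A,k[:,2],rcond=None)[0])
```

```text
7.2833 [0.45914946 0.00595097 0.09585179] [0.73983659 0.67278517 0.0007561  0.00117162] 0.05926145711218373 [ 0.50939168  0.27243967 -1.3453592 ]
5995 [0.1484332  0.16007564 0.16133061] (array([0.45121743, 0.02591955]), np.float32(-2.8586073), 124.7785415649414, 71.44641876220703, np.float64(71.34790628338845), np.float64(0.0), np.float64(0.09851785049187356))
[0.05518606 0.02681456 0.13276515]
```

View pics/w7.png

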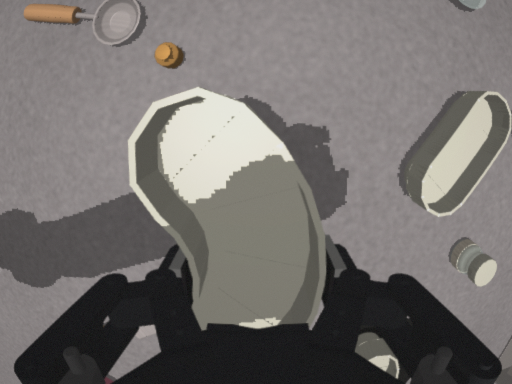

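View pics/s7.png

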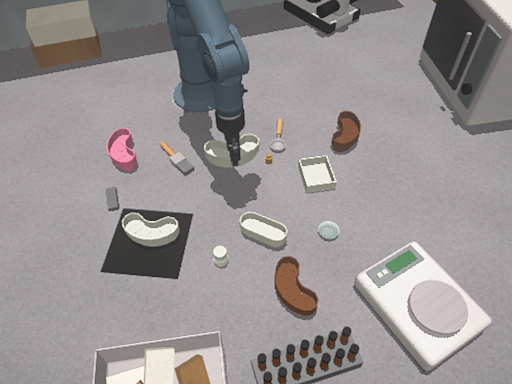

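```bash
cat >> h.py <<'E'
def cloud(z,box):
    x0,x1,y0,y1=box
    v,u=np.mgrid[y0:y1,x0:x1].reshape(2,-1);ci=camera_info("wrist")
    o,dd=rays("wrist",np.c_[u,v],z);q=(np.c_[u,v]-ci["mtx"][:2,2])/ci["mtx"][0,0]
    return o+dd*(z["d"][v,u]/np.cos(np.linalg.norm(q,axis=1)))[:,None],z["w"][v,u]
def dframe(P,o,yaw):
    c,s=np.cos(yaw),np.sin(yaw);Q=P[:,:2]-o
    return np.c_[Q@[c,s],Q@[-s,c]]*1000
E
python3 - <<'E'
from h import *
for f,box,zl in (("c2.npz",(215,305,90,238),(.046,.053)),("c6.npz",(150,320,80,330),(.046,.053)),("c7.npz",(120,330,60,330),(.153,.166))):
    z=dict(np.load(f));P,w=cloud(z,box)
    k=P[(P[:,2]>zl[0])&(P[:,2]<zl[1])&(w.max(1)>90)]
    Q=dframe(k,[.4585,.006],-.088)
    print(f,z["tcp_pos"],len(k),"ymax",Q[:,1].max(),"xmax",Q[:,0].max(),"waist x",Q[abs(Q[:,1])<10][:,0].min(),Q[abs(Q[:,1])<10][:,0].max())
    for lo,hi in ((0,20),(20,40),(40,60),(60,82)):
        m=(Q[:,1]>lo)&(Q[:,1]<hi); 
        if m.any(): print(lo,Q[m][:,0].min().round(1),Q[m][:,0].max().round(1),"z",np.percentile(k[m][:,2],[10,50,90]).round(4))
E
```

```text
c2.npz [0.44452614 0.0032778  0.20121254] 1052 ymax 79.26428773649454 xmax 29.44518291255933 waist x -30.080127449808405 29.44518291255933
0 -34.0 29.2 z [0.0484 0.0496 0.0507]
20 -48.0 25.5 z [0.0486 0.0496 0.0505]
40 -50.1 19.6 z [0.0487 0.0499 0.0508]
60 -49.7 6.6 z [0.0487 0.0499 0.0507]
c6.npz [0.45660573 0.00599314 0.02121829] 3801 ymax 79.82666943204298 xmax 29.511471558148227 waist x -29.999301581704586 29.511471558148227
0 -33.7 29.5 z [0.0481 0.0496 0.0504]
20 -48.8 27.3 z [0.0477 0.0496 0.0504]
40 -51.0 20.4 z [0.0486 0.0497 0.0505]
60 -49.6 7.4 z [0.0488 0.0497 0.0506]
c7.npz [0.45914946 0.00595097 0.09585179] 5177 ymax 79.29002050262474 xmax 29.749751328831795 waist x -42.35932316667101 29.749751328831795
0 -42.4 29.7 z [0.1568 0.1602 0.1611]
20 -49.0 27.6 z [0.1551 0.1599 0.161 ]
40 -50.9 21.1 z [0.159  0.1603 0.1612]
60 -49.9 8.4 z [0.1593 0.1602 0.1611]
```

Run:
```python
from h import *
from scipy.spatial import cKDTree
from scipy.optimize import least_squares
def rim(f,box,zl):
    z=dict(np.load(f));P,w=cloud(z,box)
    return P[(P[:,2]>zl[0])&(P[:,2]<zl[1])&(w.max(1)>90)]
A=rim("c1.npz",(205,340,100,246),(.048,.057))
B=rim("c7.npz",(120,330,60,330),(.157,.166))
B2=rim("c2.npz",(215,305,90,238),(.046,.053))
Q=dframe(A,[.5753,-.2722],-.445)
for lo,hi in ((-82,-60),(-60,-40),(-40,-20),(-20,0),(0,20),(20,40),(40,60),(60,82)):
    m=(Q[:,1]>lo)&(Q[:,1]<hi); print(lo,Q[m][:,0].min().round(1),Q[m][:,0].max().round(1))
print("y",Q[:,1].min(),Q[:,1].max())
# relative turn/shift by point matching of measured rims (ICP)
T=cKDTree(dframe(B2,[.4585,.006],-.088))
for nm,X in (("lower",Q),("held",dframe(B,[.4585,.006],-.088))):
    def f(p):
        c,s=np.cos(p[2]),np.sin(p[2]);Y=X@np.array([[c,s],[-s,c]])+p[:2]
        return T.query(Y)[0]
    r=least_squares(f,[0,0,0],x_scale=[1,1,.01],diff_step=1e-3,loss="soft_l1") if 0 else least_squares(f,[.1,.1,.001],x_scale=[1,1,.01],loss="soft_l1")
    print(nm,r.x.round(4),np.median(f(r.x)))
```

```text
-82 -48.6 5.4
-60 -50.6 19.8
-40 -49.2 27.2
-20 -34.3 29.6
0 -34.1 29.5
20 -48.0 26.3
40 -50.4 19.2
60 -49.1 6.7
y -78.1950506662054 78.2107255795553
lower [-0.2125  0.2422 -0.0004] 0.4370112422078408
held [-1.0751 -0.0929 -0.0069] 0.458540766016103
```

The dish is held level and centred in the jaws. Now I'll carry it over the mat and turn it by -0.362 rad.

Emit:
apply_moves([
  [0.41,-0.99,0,0,0,-0.21],
  [0.41,-0.99,0,0,0,-0.21],
  [0.41,-0.99,0,0,0,-0.21],
  [0.41,-0.99,0,0,0,-0.21],
  [0.41,-0.99,0,0,0,-0.21],
])

```text
clock: 7.8
tcp_pos: [0.4998, -0.096, 0.094]
tool_rot: [0.782, 0.623, -0.0, -0.0]
contact_force: [0.4, -0.2, -1.6]
gripper_width: 0.0586
```

Emit:
apply_moves([
  [0.41,-0.99,0,0,0,-0.21],
  [0.41,-0.99,0,0,0,-0.21],
  [0.41,-0.99,0,0,0,-0.21],
  [0.41,-0.99,0,0,0,-0.21],
  [0.41,-0.99,0,0,0,-0.21],
])

```text
clock: 8.22
tcp_pos: [0.5406, -0.1952, 0.0941]
tool_rot: [0.82, 0.573, -0.0, -0.0]
contact_force: [-0.3, 0.5, -1.7]
gripper_width: 0.0591
```

Emit:
apply_moves([
  [0.41,-0.99,0,0,0,-0.21],
  [0.41,-0.99,0,0,0,-0.21],
  [0.41,-0.99,0,0,0,-0.24],
  [0.47,-1,0,0,0,-0.25],
  [0,0,0,0,0,0],
])

```text
clock: 8.63
tcp_pos: [0.5748, -0.2805, 0.0942]
tool_rot: [0.851, 0.525, -0.001, 0.002]
contact_force: [-0.5, -0.8, -0.9]
gripper_width: 0.0589
```

Emit:
apply_moves([
  [0,0,0,0,0,0],
  [0,0,0,0,0,0],
  [0,0,0,0,0,0],
])

```text
clock: 8.88
tcp_pos: [0.574, -0.2703, 0.094]
tool_rot: [0.848, 0.529, -0.0, -0.001]
contact_force: [-0.1, -0.2, -0.6]
gripper_width: 0.0587
```

Run:
```python
from h import *
from scipy.spatial import cKDTree
from scipy.optimize import least_squares
s=state(); w,d=capture("wrist"); a,e=capture("scene")
q=s["tool_rot"];print(s["clock"],s["tcp_pos"],q,"jaw yaw",2*np.arctan2(q[1],q[0])-np.pi/2,s["gripper_width"],s["contact_force"])
np.savez("c8.npz",w=w,d=d,a=a,e=e,tcp_pos=s["tcp_pos"],tool_rot=q)
cv2.imwrite("pics/w8.png",w);cv2.imwrite("pics/s8.png",a)
def rim(f,box,zl):
    z=dict(np.load(f));P,w=cloud(z,box)
    return P[(P[:,2]>zl[0])&(P[:,2]<zl[1])&(w.max(1)>90)]
B=rim("c8.npz",(120,330,60,330),(.157,.166));A=rim("c1.npz",(205,340,100,246),(.048,.057))
T=cKDTree(dframe(A,[.5753,-.2722],-.445));X=dframe(B,[.5753,-.2722],-.445)
def f(p):
    c,s=np.cos(p[2]),np.sin(p[2]);Y=X@np.array([[c,s],[-s,c]])+p[:2]
    return T.query(Y)[0]
r=least_squares(f,[.1,.1,.001],x_scale=[1,1,.01],loss="soft_l1");print("held->lower correction (dish frame mm, rad)",r.x.round(4),np.median(f(r.x)))
for lo,hi in ((-20,0),(0,20),(20,40),(40,60),(60,82)):
    m=(X[:,1]>lo)&(X[:,1]<hi); print(lo,X[m][:,0].min().round(1),X[m][:,0].max().round(1),np.median(B[m][:,2]).round(4)) if m.any() else 0
print(X[:,1].max())
```

```text
8.8833 [ 0.57398042 -0.2703077   0.09403828] [ 8.48415354e-01  5.29330294e-01 -1.44539213e-04 -8.97917756e-04] jaw yaw -0.45517379068809105 0.05866129030789231 [-0.13016109 -0.22833319 -0.56335378]
held->lower correction (dish frame mm, rad) [ 2.0567 -1.2303  0.0101] 0.4695475036377522
-20 -32.0 27.7 0.1585
0 -45.0 28.0 0.1585
20 -49.2 25.8 0.1585
40 -52.5 19.6 0.1585
60 -51.9 7.4 0.1585
80.46847636153933
```

View pics/s8.png

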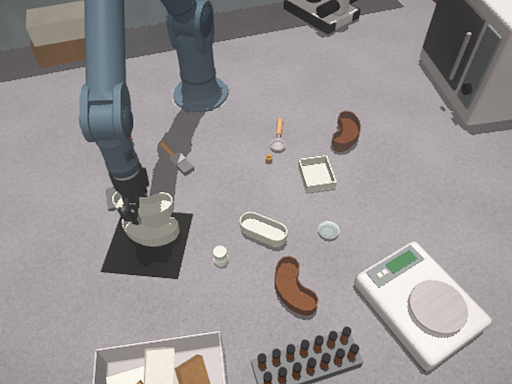

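The scene view shows the dish held over the mat dish near (150,215). The fit asks for a correction of +1.3, -2.0 mm and +0.01 rad. I'll apply that and come down to just above the rim.

Emit:
apply_moves([
  [0.03,-0.05,-0.5,0,0,0.04],
  [0.03,-0.05,-0.5,0,0,0.04],
  [0,0,-0.5,0,0,0],
  [0,0,-0.5,0,0,0],
  [0,0,-0.4,0,0,0],
])

```text
clock: 9.4
tcp_pos: [0.5744, -0.2727, 0.0444]
tool_rot: [0.846, 0.533, -0.001, -0.001]
contact_force: [-0.3, 0.7, -2.4]
gripper_width: 0.0586
```

Emit:
apply_moves([
  [0,0,0,0,0,0],
  [0,0,0,0,0,0],
  [0,0,0,0,0,0],
])

```text
clock: 9.65
tcp_pos: [0.576, -0.2733, 0.0468]
tool_rot: [0.846, 0.533, 0.0, 0.0]
contact_force: [-0.5, -0.4, -1.5]
gripper_width: 0.0586
```

Run:
```python
from h import *
s=state(); w,d=capture("wrist"); a,e=capture("scene")
q=s["tool_rot"];print(s["clock"],s["tcp_pos"],q,"jaw yaw",2*np.arctan2(q[1],q[0])-np.pi/2,s["gripper_width"],s["contact_force"])
cv2.imwrite("pics/w9.png",w);cv2.imwrite("pics/s9.png",cv2.resize(a[170:290,80:220],None,fx=5,fy=5,interpolation=2))
```

```text
9.65 [ 0.57595572 -0.27333927  0.04677605] [8.46070037e-01 5.33071705e-01 1.74891092e-04 1.38594335e-04] jaw yaw -0.4463423215989093 0.058567522773099345 [-0.50736417 -0.37028901 -1.53973164]
```

View pics/s9.png

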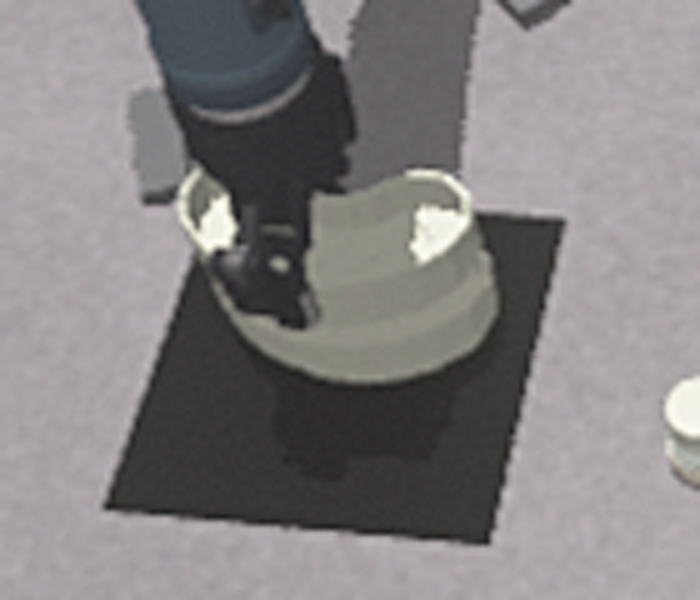

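View pics/w9.png

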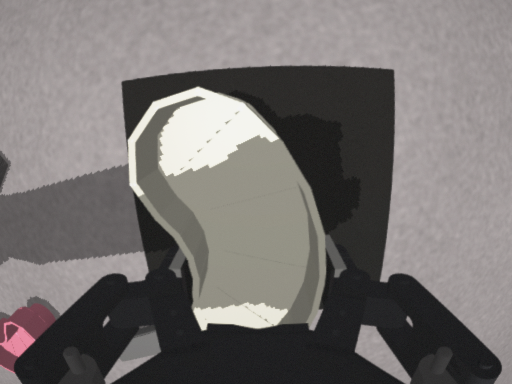

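Alignment looks right in both views, so I'll lower gently.

Emit:
apply_moves([
  [-0.03,0.05,-0.25,0,0,0],
  [0,0,-0.25,0,0,0],
  [0,0,-0.25,0,0,0],
  [0,0,-0.2,0,0,0],
  [0,0,-0.2,0,0,0],
])

```text
clock: 10.17
tcp_pos: [0.5746, -0.2722, 0.0229]
tool_rot: [0.846, 0.533, -0.0, -0.0]
contact_force: [0.3, -0.0, -1.7]
gripper_width: 0.0589
```

Emit:
apply_moves([
  [0,0,-0.1,0,0,0],
  [0,0,-0.1,0,0,0],
  [0,0,0,0,0,0],
])

```text
clock: 10.42
tcp_pos: [0.5746, -0.2721, 0.0191]
tool_rot: [0.846, 0.533, -0.0, -0.0]
contact_force: [-0.3, -0.1, -0.6]
gripper_width: 0.0585
```

Little force so far, and about 1 mm left to go.

Emit:
apply_moves([
  [0,0,-0.06,0,0,0],
  [0,0,-0.06,0,0,0],
  [0,0,0,0,0,0],
  [0,0,0,0,0,0],
])

```text
clock: 10.75
tcp_pos: [0.5754, -0.2724, 0.0182]
tool_rot: [0.846, 0.533, 0.0, 0.0]
contact_force: [-1.4, 1.4, 3.0]
gripper_width: 0.0588
```

Run:
```python
from h import *
s=state(); w,d=capture("wrist"); a,e=capture("scene")
q=s["tool_rot"];print(s["clock"],s["tcp_pos"],q,s["gripper_width"],s["contact_force"])
z=dict(s,w=w,d=d);P,c=cloud(z,(120,330,60,330))
k=P[(P[:,2]>.074)&(P[:,2]<.095)&(c.max(1)>90)];Q=dframe(k,[.5753,-.2722],-.445)
for lo,hi in ((0,20),(20,40),(40,60),(60,82)):
    m=(Q[:,1]>lo)&(Q[:,1]<hi); print(lo,Q[m][:,0].min().round(1),Q[m][:,0].max().round(1),np.median(k[m][:,2]).round(4)) if m.any() else 0
cv2.imwrite("pics/s10.png",cv2.resize(a[170:290,80:220],None,fx=5,fy=5,interpolation=2))
```

```text
10.75 [ 0.57537179 -0.27239029  0.01821164] [8.46073053e-01 5.33066896e-01 9.35587968e-05 2.53502550e-04] 0.058798092318835225 [-1.44057493  1.44990034  2.97117424]
0 -35.3 32.5 0.0824
20 -49.1 27.6 0.0822
40 -51.2 21.1 0.0824
60 -49.9 7.9 0.0826
```

View pics/s10.png

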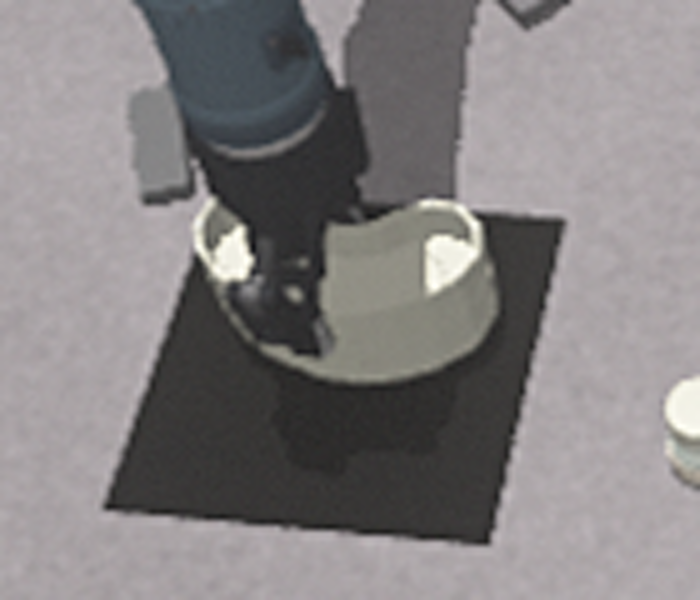

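The rim is at 0.0825, against 0.083 when fully nested. It is level and contact has just been made, so I'm releasing and going straight up.

Emit:
apply_moves([
  [0,0,0,0,0,0],
  [0,0,0,0,0,0],
  [0,0,0,0,0,0],
  [0,0,0,0,0,0],
], gripper=1)

```text
clock: 11.18
tcp_pos: [0.575, -0.2723, 0.0169]
tool_rot: [0.846, 0.533, 0.0, -0.0]
contact_force: [0.1, 0.8, 0.7]
gripper_width: 0.0855
```

Emit:
apply_moves([
  [0,0,0.3,0,0,0],
  [0,0,0.5,0,0,0],
  [0,0,1,0,0,0],
  [0,0,1,0,0,0],
  [0,0,1,0,0,0],
])

```text
clock: 11.6
tcp_pos: [0.5752, -0.2723, 0.0949]
tool_rot: [0.846, 0.533, 0.0, 0.0]
contact_force: [1.2, 0.5, 0.0]
gripper_width: 0.0851
```

Emit:
apply_moves([
  [0,0,1,0,0,0],
  [0,0,1,0,0,0],
  [0,0,1,0,0,0],
  [0,0,1,0,0,0],
  [0,0,1,0,0,0],
])

```text
clock: 12.02
tcp_pos: [0.5753, -0.2722, 0.1956]
tool_rot: [0.846, 0.533, 0.0, 0.001]
contact_force: [0.1, -0.3, -0.7]
gripper_width: 0.0857
```

Emit:
apply_moves([
  [-0.4,0,0,0,0,0],
  [-0.4,0,0,0,0,0],
  [0,0,0,0,0,0],
  [0,0,0,0,0,0],
])

```text
clock: 12.35
tcp_pos: [0.5572, -0.2724, 0.1921]
tool_rot: [0.846, 0.533, -0.001, -0.001]
contact_force: [-0.1, 0.9, -0.2]
gripper_width: 0.0856
```

Run:
```python
from h import *
s=state(); w,d=capture("wrist"); a,e=capture("scene"); b,_=capture("top")
q=s["tool_rot"];print(s["clock"],s["tcp_pos"],s["gripper_width"],s["contact_force"])
z=dict(s,w=w,d=d);P,c=cloud(z,(180,360,60,250))
k=P[(P[:,2]>.07)&(P[:,2]<.1)&(c.max(1)>90)];print(len(k),kidney(k[:,:2]));Q=dframe(k,[.5753,-.2722],-.445)
for lo,hi in ((-82,-60),(-60,-40),(-40,-20),(-20,0),(0,20),(20,40),(40,60),(60,82)):
    m=(Q[:,1]>lo)&(Q[:,1]<hi); print(lo,Q[m][:,0].min().round(1),Q[m][:,0].max().round(1),np.median(k[m][:,2]).round(4)) if m.any() else 0
cv2.imwrite("pics/w11.png",w);cv2.imwrite("pics/s11.png",cv2.resize(a[170:290,80:220],None,fx=5,fy=5,interpolation=2));cv2.imwrite("pics/t11.png",b)
```

```text
12.35 [ 0.55721224 -0.27242561  0.19208887] 0.08562812107319398 [-0.116681    0.85059931 -0.22630478]
1894 (array([ 0.57545427, -0.27287757]), np.float32(-0.42743212), 156.81239318847656, 79.414306640625, np.float64(57.97038341421376), np.float64(0.0), np.float64(21.443948737749906))
-82 -48.0 8.0 0.0806
-60 -49.3 20.8 0.0819
-40 -47.1 27.4 0.082
-20 -33.2 29.4 0.0824
0 -33.9 29.4 0.0825
20 -48.9 26.7 0.0824
40 -50.8 19.6 0.0825
60 -49.4 5.9 0.0826
```

View pics/s11.png

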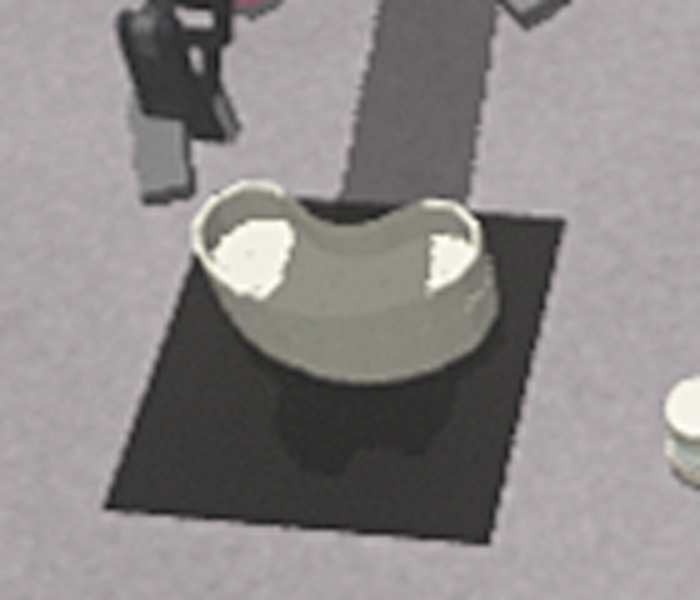

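View pics/w11.png

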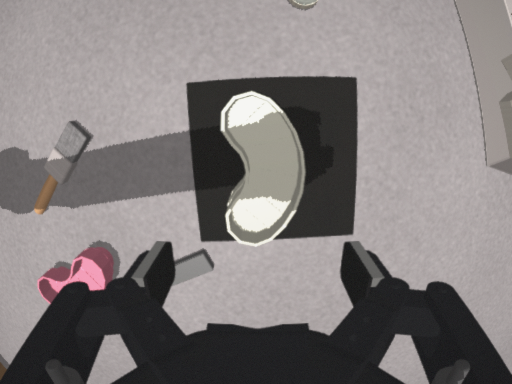

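Both views show the dish nested on the mat dish, hollow side matching, near (262,170) in the wrist picture. The near-end bin read 0.0806, so I'll recheck that for tilt before handing in.

Run:
```python
from h import *
s=state(); w,d=capture("wrist")
z=dict(s,w=w,d=d);P,c=cloud(z,(180,360,60,250))
k=P[(P[:,2]>.078)&(P[:,2]<.1)&(c.max(1)>90)];Q=dframe(k,[.5753,-.2722],-.445)
for lo,hi in ((-82,-60),(-60,-20),(-20,20),(20,60),(60,82)):
    m=(Q[:,1]>lo)&(Q[:,1]<hi); print(lo,np.percentile(k[m][:,2],[25,50,75,95]).round(4))
print("y",Q[:,1].min(),Q[:,1].max(),s["tcp_pos"],s["joint_velocities"].round(3))
sl=np.linalg.lstsq(np.c_[Q,np.ones(len(Q))],k[:,2]*1000,rcond=None)[0];print("slope mm/mm",sl)
```

```text
-82 [0.0814 0.0823 0.083  0.0837]
-60 [0.0818 0.0825 0.0831 0.0838]
-20 [0.0821 0.0827 0.0832 0.0839]
20 [0.0821 0.0827 0.0832 0.0839]
60 [0.0823 0.0828 0.0832 0.084 ]
y -78.8535124267463 78.44276216185814 [ 0.55837392 -0.27191018  0.19204391] [-0.004  0.003 -0.004 -0.01  -0.001 -0.001 -0.001]
slope mm/mm [-8.41212597e-04  4.55996121e-03  8.23534541e+01]
```

View pics/t11.png

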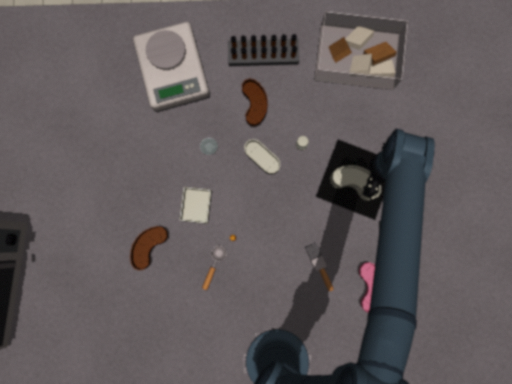

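Level within about 0.5 mm end to end and home. The bystanders stand at their first pixels, so I'm handing in.

```bash
python3 -c "
from plant import *
print(sign_off(), state()['clock'])"
```

```text
the job is handed in; nothing more can be done
the job is handed in; nothing more can be done
```

The loose kidney dish is nested on the mat dish, turned the same way, and the job was handed in at about 12.5 s. I gripped it across the waist, turned it by about -0.36 rad, lowered it in with only about 3 N of contact, and backed the gripper clear.

**Last checks:**
- **Height:** the upper rim is at z ≈ 0.0825–0.083 m; fully home is 0.083 m.
- **Level:** it agrees within about 0.5 mm from end to end. One first reading at the near end was low (0.0806 m) because wall pixels were mixed in; the recheck gave 0.0823 m.
- **Position and turn:** the upper dish is within about 1 mm and 0.02 rad of the pose measured for the mat dish.
- **Bystanders:** the oval dish and the tray are at the same pixels in the top view as at the start.

**Where readings disagreed:** the first grip closed on nothing, above the dish. Two cameras showed the fingertips about 40 mm behind the reported TCP, where the description puts them 8 mm ahead. I used the measured offset, and the second grip held.

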